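Clear the offcut from the saw's run-out ledge into the scrap chute

ROBOT

A 7-joint arm with a two-finger parallel gripper is mounted at the origin on the work surface. World frame = base frame: x ahead of the robot, y to its left, z up, the work surface at z = 0. Lengths are in m, angles in rad, forces in N, time in s.
With the tool pointing down it reaches from about 0.425 to 0.875 m from the base axis. Payload 8.4 kg.
Tool frame: the origin (TCP) lies at the centre of the arm's flange, where the gripper is bolted on; the fingertips stand 173 mm ahead of it and the grasp point (between the pads) lies ctrl.tcp_to_grasp ahead of it (ctrl.tcp_to_grasp is the distance from the TCP to the grasp point, in m); y points along the fingers, z is the direction in which the jaws open and shut, and the axes are right-handed (so a half turn about y gives the same grasp; the last joint's range is limited). The gripper opens to 85 mm and grips with 20 to 120 N. Pads are 22 mm wide; open, the fingers measure 114 mm over their backs; the gripper's body (76 mm by 85 mm) begins 54 mm behind the grasp point. The pads swing forward as they close: fully open they stand 13 mm farther back than shut.
Start: joints at [-1.279, 0.333, 0.04, 1.465, -0.013, 1.343, -0.059], TCP at [0.248, 0.601, 0.405] pointing down, gripper open.
Joint ranges: [-2.58, 2.58], [-0.38, 2.09], [-1.3, 1.39], [0.25, 2.4], [-1.5, 4.64], [0.08, 2.09], [-2.65, 2.65]. Speed limits (rad/s): [2.22, 2.22, 2.79, 2.79, 3.14, 3.14, 3.14].

INTERFACE

Orientations are given as [roll, pitch, yaw] about the fixed x, y, z axes, in that order (R = Rz(yaw) Ry(pitch) Rx(roll)).
In Python, from cell import ctrl, optics, spotter gives the robot as it stands.
- The arm moves only by the tool apply_moves, never from a script. Its argument "moves" is a list of rows, each an object of numbers: "tx", "ty", "tz": the shift along the tool's x, y, z in cm; "ax", "ay", "az": the turn, a rotation vector about the tool's x, y, z in degrees. In form: [{"tx": .., "ty": .., "tz": .., "ax": .., "ay": .., "az": ..}, ...]. A call has 1 to 8 rows; each row is the pose to reach, as a shift and turn from the pose commanded when the call began, along the tool's axes at that moment; what a row does not reach only later rows make up. A row lasts 1/12 s, in which the tool goes at most 41.7 mm and 7.16 degrees, less where a joint would pass 70% of its speed; a pose out of reach is approached as far as the arm can. A call with a gripper value outside its range is refused whole. "hand" is the opening, from -1 (shut) to 1 (fully open), set as the call begins (left out, the last holds). The fingers move at their own pace and stop on an object; "squeeze" is the grip in N (left out, the last holds). Time passes only in rows, so rows that repeat a pose let the fingers close. It gives the time, the measured TCP pose, the force and the opening at its end, in the units of the state.
- ctrl.observe(): the state, without advancing time (a new reading comes with each control period).
- optics.get_image(name): name is "scene" or "side" or "wrist"; returns the picture (480x640x3 uint8, blue, green, red); there is no depth.
- optics.calibration(name): a dict with "camera_matrix" (3x3 intrinsics, pixels), "world_from_camera" (4x4, takes a point from camera to world coordinates). Camera axes: x right, y down, z forward; pixel columns grow to the right and rows downward; lengths in m; the calibration is good to about 2 mm. A picture is of the moment at which its call begins: read the wrist's pose just before it. calibration takes no time and is no camera call; for the wrist camera it gives the pose at the moment of the call.
- ctrl.finish_job(): hands the job in, once; it reports no verdict.
Trained networks look in the newest picture that a camera, given by its name, has taken for a name from the list of things; names that differ only in an ending like _2 or _b are one class to them, and where a whole thing is asked for, a point or a joint stands for the part that bears it (a point fixed in the world has none). Each returns a list of dicts, best first, with "p" (0 to 1); they miss things now and then, are a little off and sometimes report something else, mostly with a low value. They report only what shows in the picture. A call takes as long as a camera call. They do not tell look-alikes from the thing itself.
- spotter.find_in(target, camera): "at" ([x, y, z] in m, in world coordinates, good to about 4 mm: the middle of the surface that is visible of it).
The state is a dict: "time": time; "joint_pos": joint angles; "qd": joint speeds; "joint_torque": joint torques, N m; "ee_pos": TCP position; "tcp_rot": TCP orientation; "force": force on the tool from outside, world axes, zero at the start; "ft_torque": the same for the moment, N m; "finger_gap": opening from 0.0 (shut) to 1.0 (fully open).
Only numpy, scipy, OpenCV 4.12 (cv2) and the standard library are available. Lean on these libraries where they do the work, as an engineer would, in place of code of your own. Each camera call takes 0.05 s, during which the arm holds its last target. There are 200 camera calls.

TASK

Slide the scrap chute's gate fully open by its red tab, push the copper-coloured tube offcut along the ledge, under the yellow guard and off the edge so that it drops down the chute, then slide the gate fully shut again. Push the offcut, do not lift it; do not lean hard on the guard, and leave the green bracket and the brass bush beside it, and everything else on the bench, where they are.

Things in the scene. Friction and masses are not known exactly. Their poses are not given: they have to be found in the camera images.
- stand: Fixed blue saw stand, its place and yaw change. Origin: on the table (z 0) below the middle of the ledge's drop edge; +x points out over the chute (the push direction, roughly to the robot's left), +y along the edge, roughly towards the robot, z up. In its frame (mm) the flat steel ledge has its top at z 130, x -175 to 0, y -145 to 145.
- chute (a point): Centre of the chute's mouth, just beyond the ledge's edge: x 52, y 0, z 104 mm in the stand's frame, axes as stand. The mouth is x 5 to 100, y -65 to 65; its front wall (x 102 to 107) rises to z 135. Under it a steep slope leads to a scrap pan, floor z 4, which runs out below the front wall to x 172.
- guard: Yellow guard fixed on the stand, same origin and axes. Roof of five 8 mm bars along y (10 mm gaps): x -55 to 25, y -138 to 138, z 210 to 218 mm, so 80 mm clear above the ledge. Posts at y +-134, x -23 to -1. Open at the offcut's end and the chute's. Upright fingers stop at x -55, too soon for the offcut to fall; reach under it with fingers tilted 35 to 45 degrees, tips forward.
- offcut: Loose copper-coloured piece of rectangular tube, 70 mm (its x) by 40 mm (its y) by 25 mm high, about 170 g, ends open towards its +-y, flat walls at its +-x. Origin: centre of its underside; x roughly along the push. It lies in the middle of the ledge, its centre 60 to 80 mm before the edge, turned up to 0.15 rad from the push direction, so it is partly under the guard.
- gate (a joint): Aluminium slide plate, 6 mm thick, top at z = 110 mm, that covers the chute mouth. Joint in m: 0 shut, 0.13 fully open, sliding along the stand's +y (roughly towards the robot). It moves with about 2 N of friction and stays where it is left; it starts shut or up to 15 mm open.
- gate_tab (a point): Middle of the top of the red tab that stands on the gate; moves with the gate. The tab is 14 mm thick along the stand's y (pinch it along y), 24 mm along x, 45 mm tall (z = 110 to 155 mm). It lies at x = 65 mm in the stand's frame, y = the gate joint's value. Axes as stand.
- bracket: Loose green finished angle bracket on the ledge, 50 x 32 mm, 35 mm tall, about 80 mm to one side (along the stand's +y or -y) of the middle; to be left alone. Origin: centre of its underside.
- bush: Loose brass bush on the ledge, 34 mm across, 26 mm tall, about 80 mm to the other side; to be left alone. Origin: centre of its underside.
- screw_jar: Jar with red cap, 64 mm across, 90 mm tall, bystander on the table to the left.
- oil_bottle: Yellow bottle, 56 mm across, 170 mm tall, bystander on the table to the left.
- paint_tin: Tin with red band, 90 mm across, 110 mm tall, bystander on the table to the right.
- hammer: Hammer lying on the table to the right, bystander.
- wrench: Wrench lying on the table to the left, bystander.
Mind the look-alikes: they are no part of the job. What is meant by the offcut is not blue or white, and is the larger of those in its own colour.

How it is judged:
By the outcome, as a careful person would: the job done as asked, in the order asked, and still so for the second after the job is handed in, with the robot touching nothing.
It also fails if it takes over 72 s, if anything falls off the work surface, if the arm or the gripper's body presses on something with over 40 N, if the wrist force passes 120 N, or if a joint passes its speed limit or range.

## Working session

There is one attempt and no reset: what is moved stays moved. The work goes in short steps, Python scripts to look and compute and a tool call to move; the robot and the scene stay as the last step left them, time stands still between calls to the robot, and variables do not carry over. Pictures are saved under pics/ and viewed, about 8 in all and at most 12, crops included, and the job is handed in when it is done.

Besides the shell and the picture viewer there is one more tool, called after "Emit:" by a JSON object that holds its "api" and its "payload", one argument or row to a line. apply_moves: Moves the arm, as the interface text tells. Its arguments: {"type":"object","properties":{"moves":{"type":"array"},"hand":{"type":"number"},"squeeze":{"type":"number"}},"required":["moves"]}

```bash
ls; mkdir -p pics; python3 - <<'E'
from cell import ctrl, optics, spotter
import cv2, numpy as np
s=ctrl.observe(); print({k:np.round(v,3).tolist() for k,v in s.items()}, ctrl.tcp_to_grasp)
a=optics.get_image("scene"); b=optics.get_image("side")
cv2.imwrite("pics/scene.png",a); cv2.imwrite("pics/side.png",b)
for c in("scene","side"):
  for n in("offcut","gate_tab","guard","bracket","bush","stand"):
    r=spotter.find_in(n,c); print(c,n,[(np.round(d["at"],3).tolist(),round(d["p"],2)) for d in r[:4]])
  k=optics.calibration(c); print(np.round(k["world_from_camera"],3).tolist(), np.round(k["camera_matrix"],1).tolist())
print(ctrl.observe()["time"])
E
```

```text
pics
{'time': 0.0, 'joint_pos': [-1.279, 0.334, 0.04, 1.466, -0.013, 1.343, -0.058], 'qd': [-0.001, -0.001, -0.0, 0.001, 0.001, -0.001, 0.0], 'joint_torque': [-0.0, -65.856, 1.366, -40.557, 0.017, 0.013, -0.0], 'ee_pos': [0.248, 0.601, 0.404], 'tcp_rot': [-1.572, -0.0, -0.391], 'force': [0.469, -0.095, -0.826], 'ft_torque': [0.009, -0.034, -0.019], 'finger_gap': 1.003} 0.1547
scene offcut [([0.763, 0.048, 0.026], 0.95), ([0.644, -0.184, 0.022], 0.9), ([0.456, -0.185, 0.014], 0.85), ([0.542, 0.001, 0.155], 0.57)]
scene gate_tab [([0.542, 0.122, 0.111], 0.71)]
scene guard [([0.553, 0.049, 0.216], 0.91)]
scene bracket [([0.604, -0.036, 0.136], 0.67), ([0.682, -0.394, 0.095], 0.35)]
scene bush [([0.449, -0.029, 0.152], 0.61)]
scene stand [([0.555, 0.066, 0.108], 0.59)]
[[-0.511, 0.71, -0.485, 1.188], [0.86, 0.428, -0.279, 0.311], [0.009, -0.559, -0.829, 1.16], [0.0, 0.0, 0.0, 1.0]] [[613.3, 0.0, 329.2], [0.0, 613.3, 237.0], [0.0, 0.0, 1.0]]
side offcut [([0.755, 0.038, 0.024], 0.91), ([0.635, -0.19, 0.014], 0.85), ([0.449, -0.194, 0.02], 0.78), ([0.532, -0.012, 0.155], 0.65)]
side gate_tab [([0.531, 0.124, 0.113], 0.73)]
side guard [([0.537, 0.049, 0.215], 0.65)]
side bracket [([0.599, -0.015, 0.134], 0.74)]
side bush [([0.442, -0.037, 0.149], 0.67)]
side stand [([0.507, -0.051, 0.129], 0.87)]
[[0.975, -0.132, 0.179, 0.4], [-0.222, -0.639, 0.736, -0.729], [0.017, -0.758, -0.652, 0.749], [0.0, 0.0, 0.0, 1.0]] [[451.1, 0.0, 317.8], [0.0, 451.1, 243.4], [0.0, 0.0, 1.0]]
0.7
```

View pics/scene.png

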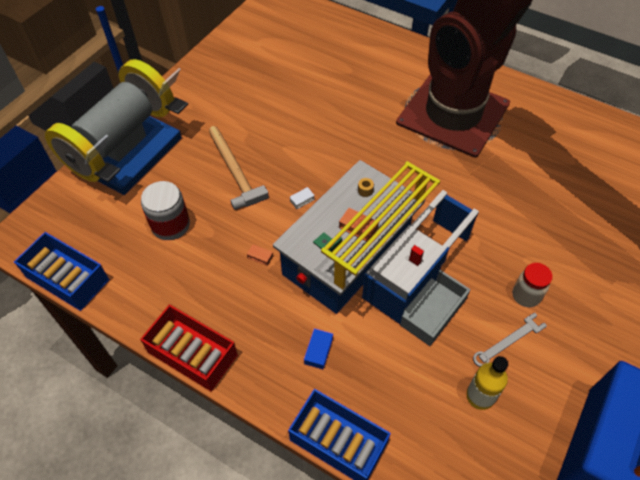

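View pics/side.png

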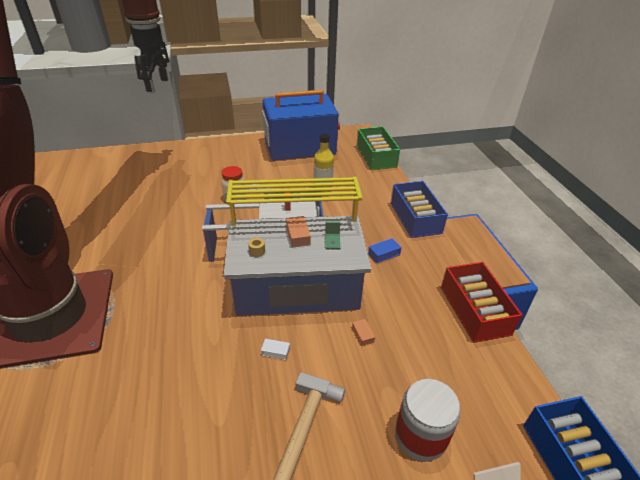

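The candidates for the offcut in the scene image are:
- copper piece on the ledge at (352,220)
- small copper piece on the table at (260,255)
- blue piece at (319,348)
- white piece at (302,197)

I choose the one on the ledge. In the side image it sits at (298,231), between the bush (257,246) and the bracket (333,236). Next I fit the stand from the yellow guard in both views, then the offcut.

```bash
cat > h.py <<'E'
import numpy as np, cv2
from scipy.optimize import minimize
from cell import ctrl, optics, spotter
def cam(c):
    k=optics.calibration(c); return k["camera_matrix"],np.linalg.inv(k["world_from_camera"])
def proj(P,K,W):
    p=(W[:3,:3]@np.asarray(P,float).T+W[:3,3:]).T; u=p@K.T; return u[:,:2]/u[:,2:]
def S2W(P,s):
    P=np.atleast_2d(np.asarray(P,float))/1000; c,n=np.cos(s[2]),np.sin(s[2])
    return np.c_[s[0]+c*P[:,0]-n*P[:,1], s[1]+n*P[:,0]+c*P[:,1], P[:,2]]
def box(x0,x1,y0,y1,z0,z1): return np.array([[x,y,z] for x in(x0,x1) for y in(y0,y1) for z in(z0,z1)],float)
def draw(boxes,K,W):
    m=np.zeros((480,640),np.uint8)
    for b in boxes: cv2.fillConvexPoly(m,cv2.convexHull(np.round(proj(b,K,W)*16).astype(np.int32)),255,cv2.LINE_AA,4)
    return m.astype(np.float32)/255
G=[box(-55+18*i,-47+18*i,-138,138,210,218) for i in range(5)]+[box(-23,-1,y-4,y+4,130,212) for y in(-134,134)]
E
cat > fit.py <<'E'
from h import *
ims={c:cv2.imread(f"pics/{c}.png") for c in("scene","side")}; C={c:cam(c) for c in ims}
bl=lambda m:cv2.GaussianBlur(m.astype(np.float32),(0,0),1.5)
def near(s,c): return cv2.dilate(draw([S2W(box(-60,30,-145,145,125,220),s)],*C[c]),np.ones((25,25)))>0
s0=np.array([.545,.064,np.pi/2])
Y={}
for c,im in ims.items():
    h=cv2.cvtColor(im,cv2.COLOR_BGR2HSV); Y[c]=bl(cv2.inRange(h,(22,120,60),(35,255,255))/255.*near(s0,c))
f=lambda s:sum(((bl(draw([S2W(b,s) for b in G],*C[c]))-Y[c])**2).sum() for c in ims)
best=min((minimize(f,s0+[dx,dy,dw],method="Nelder-Mead",options=dict(initial_simplex=s0+[dx,dy,dw]+np.vstack([np.zeros(3),np.diag([.01,.01,.08])]))) for dx in(-.01,.01) for dy in(-.01,.01) for dw in(-.15,0,.15)),key=lambda r:r.fun)
s=best.x; print("stand",s.round(4),best.fun,[Y[c].sum() for c in ims]); np.save("stand.npy",s)
# offcut: p=(x,y,yaw) in stand mm
O={}
for c,im in ims.items():
    h=cv2.cvtColor(im,cv2.COLOR_BGR2HSV); L=draw([S2W(box(-150,10,-55,55,130,160),s)],*C[c])>0
    g=draw([S2W(b,s) for b in G],*C[c])
    O[c]=(cv2.inRange(h,(3,110,60),(16,255,255))/255.*L, 1-cv2.dilate(g,np.ones((3,3))))
def ob(p):
    B=box(-35,35,-20,20,130,155); a=p[2]; R=np.array([[np.cos(a),-np.sin(a),0],[np.sin(a),np.cos(a),0],[0,0,1]]); return S2W(B@R.T+[p[0],p[1],0],s)
fo=lambda p:sum((((bl(draw([ob(p)],*C[c]))-bl(O[c][0]))*O[c][1])**2).sum() for c in ims)
r=min((minimize(fo,[-70,y,a],method="Nelder-Mead",options=dict(initial_simplex=np.array([-70,y,a])+np.vstack([np.zeros(3),np.diag([8,8,.1])]))) for y in(-8,8) for a in(-.1,.1)),key=lambda r:r.fun)
p=r.x; print("offcut",p.round(3),r.fun,[O[c][0].sum() for c in ims]); np.save("off.npy",p)
V=[]
for c,(x,y,w) in dict(scene=(260,140,240),side=(190,150,200)).items():
    im=cv2.resize(ims[c][y:y+int(w*.9),x:x+w],None,fx=390/w,fy=390/w,interpolation=cv2.INTER_CUBIC); k=390/w
    for P,col in((S2W([[-175,-145,130],[0,-145,130],[0,145,130],[-175,145,130]],s),(255,255,0)),(S2W([[-55,-138,218],[25,-138,218],[25,138,218],[-55,138,218]],s),(255,0,255)),(ob(p)[[1,3,7,5]],(0,255,0)),(S2W([[53,-7,155],[77,-7,155],[77,7,155],[53,7,155]],s),(255,0,0))):
        cv2.polylines(im,[np.round((proj(P,*C[c])-[x,y])*k).astype(np.int32)],True,col,1)
    V.append(im)
cv2.imwrite("pics/fit.png",np.hstack([v[:351] for v in V]))
for t in([.537,.123,.134],):
    pass
for n,t in dict(tab=[.5365,.123,.113],bracket=[.6015,-.025,.135],bush=[.4455,-.033,.15]).items():
    d=np.array(t[:2])-s[:2]; c_,n_=np.cos(s[2]),np.sin(s[2]); print(n,np.round([1000*(c_*d[0]+n_*d[1]),1000*(-n_*d[0]+c_*d[1])]))
# tab by red mask, rays to z=.155 top
for c,im in ims.items():
    h=cv2.cvtColor(im,cv2.COLOR_BGR2HSV); L=draw([S2W(box(45,85,-20,35,112,160),s)],*C[c])>0
    m=((cv2.inRange(h,(0,130,60),(4,255,255))|cv2.inRange(h,(174,130,60),(180,255,255)))>0)&L
    q=min(range(-5,26),key=lambda q:((bl(draw([S2W(box(53,77,q-7,q+7,110,155),s)],*C[c]))*O[c][1]-bl(m)*O[c][1])**2).sum()); print(c,"gate q",q,m.sum())
E
python3 fit.py
```

```text
stand [0.5378 0.0678 1.4275] 1720.848876953125 [np.float32(2660.0), np.float32(2163.0)]
offcut [-61.245  -5.423   0.1  ] 43.305328369140625 [np.float64(430.0), np.float64(591.0)]
tab [54.  9.]
bracket [-83. -76.]
bush [-113.   77.]
scene gate q 12 175
side gate q 22 2
```

View pics/fit.png

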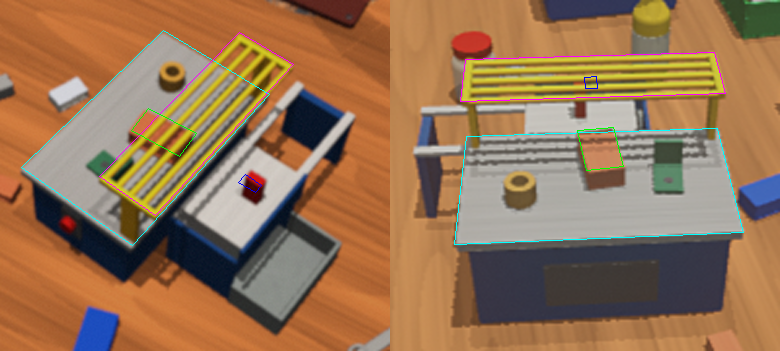

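The overlay matches the ledge, guard and offcut closely in both views. The chosen copper piece is the one between the bush and the bracket. Now I compute the move to above the tab.

```bash
cat >> h.py <<'E'
from scipy.spatial.transform import Rotation as Ro
def tool_R(s,th,yaw=0):
    a=s[2]+yaw; X=np.array([np.cos(a),np.sin(a),0]); Yy=np.array([-np.sin(a),np.cos(a),0]); t=np.radians(th)
    y=np.sin(t)*X-np.cos(t)*np.array([0,0,1]); z=-Yy; return np.c_[np.cross(y,z),y,z]
def goto(pt,th,d,yaw=0):
    """pt stand mm of a point d (m) ahead of the TCP; prints shift cm, turn deg in tool axes"""
    s=np.load("stand.npy"); o=ctrl.observe(); R0=Ro.from_euler("xyz",o["tcp_rot"]).as_matrix(); R1=tool_R(s,th,yaw)
    T=S2W(pt,s)[0]-d*R1[:,1]
    print(pt,"T",T.round(3),"shift",(R0.T@(T-o["ee_pos"])*100).round(2),"turn",np.degrees(Ro.from_matrix(R0.T@R1).as_rotvec()).round(2))
def where(d):
    s=np.load("stand.npy"); o=ctrl.observe(); R=Ro.from_euler("xyz",o["tcp_rot"]).as_matrix(); P=o["ee_pos"]+d*R[:,1]
    q=P[:2]-s[:2]; c,n=np.cos(s[2]),np.sin(s[2]); y=R[:,1]
    print("t",round(o["time"],2),"pt stand mm",np.round([1000*(c*q[0]+n*q[1]),1000*(-n*q[0]+c*q[1]),1000*P[2]],1),"tilt",round(np.degrees(np.arcsin(c*y[0]+n*y[1])),1),"F",np.round(o["force"],1),"gap",round(o["finger_gap"],2),"j",np.round(o["joint_pos"],2))
E
python3 - <<'E'
from h import *
goto([70,8,260],-20,.1547)
E
```

```text
[70, 8, 260] T [0.547 0.191 0.405] shift [ 43.35  -0.06 -26.52] turn [-13.22  75.   -16.98]
```

Emit:
{"api": "apply_moves", "payload": {
  "moves": [
    {"tx": 3,"tz": -1.9,"ax": -0.9,"ay": 5,"az": -1.1},
    {"tx": 6,"tz": -3.7,"ax": -1.8,"ay": 10.4,"az": -2.4},
    {"tx": 9.2,"tz": -5.6,"ax": -2.8,"ay": 15.9,"az": -3.6},
    {"tx": 12.4,"tz": -7.6,"ax": -3.8,"ay": 21.4,"az": -4.9},
    {"tx": 15.6,"tz": -9.5,"ax": -4.8,"ay": 27,"az": -6.1},
    {"tx": 18.8,"tz": -11.5,"ax": -5.7,"ay": 32.5,"az": -7.4},
    {"tx": 22,"tz": -13.5,"ax": -6.7,"ay": 38,"az": -8.6},
    {"tx": 25.2,"tz": -15.4,"ax": -7.7,"ay": 43.6,"az": -9.9}
  ],
  "hand": 1,
  "squeeze": 40
}}

```text
invalid input at $.moves[0]: expected keys tx, ty, tz, ax, ay, az
```

```bash
python3 - <<'E'
from h import *
where(.1547); goto([70,8,240],-20,.1547)
E
```

```text
t 0.7 pt stand mm [486.3 363.3 250. ] tilt -0.0 F [ 0.  -0.   0.2] gap 1.0 j [-1.28  0.33  0.04  1.47 -0.01  1.34 -0.06]
[70, 8, 240] T [0.547 0.191 0.385] shift [ 43.35   1.94 -26.52] turn [-13.22  75.   -16.98]
```

All six keys are required.

Emit:
{"api": "apply_moves", "payload": {
  "moves": [
    {"tx": 3,"ty": 0,"tz": -1.9,"ax": -0.9,"ay": 5,"az": -1.1},
    {"tx": 6,"ty": 0,"tz": -3.7,"ax": -1.8,"ay": 10.4,"az": -2.4},
    {"tx": 9.2,"ty": 0,"tz": -5.6,"ax": -2.8,"ay": 15.9,"az": -3.6},
    {"tx": 12.4,"ty": 0,"tz": -7.6,"ax": -3.8,"ay": 21.4,"az": -4.9},
    {"tx": 15.6,"ty": 0,"tz": -9.5,"ax": -4.8,"ay": 27,"az": -6.1},
    {"tx": 18.8,"ty": 0,"tz": -11.5,"ax": -5.7,"ay": 32.5,"az": -7.4},
    {"tx": 22,"ty": 0,"tz": -13.5,"ax": -6.7,"ay": 38,"az": -8.6},
    {"tx": 25.2,"ty": 0,"tz": -15.4,"ax": -7.7,"ay": 43.6,"az": -9.9}
  ],
  "hand": 1,
  "squeeze": 40
}}

```text
time: 1.37
ee_pos: [0.4227, 0.3608, 0.4051]
tcp_rot: [-1.63, -0.206, -1.153]
force: [1.4, -0.5, -0.1]
finger_gap: 1.001
```

```bash
python3 - <<'E'
from h import *
where(.1547); goto([70,8,240],-20,.1547)
E
```

```text
t 1.37 pt stand mm [242.  146.7 253.9] tilt -11.8 F [ 1.4 -0.5 -0.1] gap 1.0 j [-1.09  0.19  0.29  1.66  0.11  1.43 -0.42]
[70, 8, 240] T [0.547 0.191 0.385] shift [19.78  5.87  4.85] turn [-5.51 31.12 -7.05]
```

Emit:
{"api": "apply_moves", "payload": {
  "moves": [
    {"tx": 3.5,"ty": 1,"tz": 0.8,"ax": -1.0,"ay": 5.5,"az": -1.2},
    {"tx": 7,"ty": 2,"tz": 1.7,"ax": -2,"ay": 11,"az": -2.5},
    {"tx": 10.5,"ty": 3.1,"tz": 2.6,"ax": -3,"ay": 16.8,"az": -3.8},
    {"tx": 14,"ty": 4.2,"tz": 3.4,"ax": -4,"ay": 22.6,"az": -5.1},
    {"tx": 17,"ty": 5.1,"tz": 4.2,"ax": -4.8,"ay": 27,"az": -6.2},
    {"tx": 19.8,"ty": 5.9,"tz": 4.9,"ax": -5.5,"ay": 31.1,"az": -7.1},
    {"tx": 19.8,"ty": 5.9,"tz": 4.9,"ax": -5.5,"ay": 31.1,"az": -7.1},
    {"tx": 19.8,"ty": 5.9,"tz": 4.9,"ax": -5.5,"ay": 31.1,"az": -7.1}
  ]
}}

```text
time: 2.03
ee_pos: [0.5487, 0.1912, 0.3844]
tcp_rot: [-1.571, -0.35, -1.712]
force: [-0.3, -0.7, 0.7]
finger_gap: 1.001
```

```bash
python3 - <<'E'
from h import *
where(.1547); goto([67,8,140],-20,.1547)
im=optics.get_image("wrist"); K,W=cam("wrist"); s=np.load("stand.npy")
for n in ("gate_tab",): print([(np.round(d["at"],3),round(d["p"],2)) for d in spotter.find_in(n,"wrist")])
h=cv2.cvtColor(im,cv2.COLOR_BGR2HSV); m=(cv2.inRange(h,(0,130,60),(5,255,255))|cv2.inRange(h,(174,130,60),(180,255,255)))
m=m*(draw([S2W(box(40,90,-25,45,108,158),s)],K,W)>0)
q=min(np.arange(-5,30,.5),key=lambda q:((draw([S2W(box(53,77,q-7,q+7,110,155),s)],K,W)-m/255.)**2).sum()); print("q",q,(m>0).sum(),draw([S2W(box(53,77,q-7,q+7,110,155),s)],K,W).sum())
cv2.polylines(im,[np.round(proj(S2W([[53,q-7,155],[77,q-7,155],[77,q+7,155],[53,q+7,155]],s),K,W)).astype(np.int32)],True,(255,255,0),1)
cv2.imwrite("pics/w1.png",im)
E
```

```text
t 2.03 pt stand mm [ 70.6   6.8 239.1] tilt -20.1 F [-0.3 -0.7  0.7] gap 1.0 j [-0.9   0.3   0.49  1.62  0.16  1.45 -0.59]
[67, 8, 140] T [0.547 0.188 0.285] shift [-3.04  9.43 -0.11] turn [-0.01  0.1   0.06]
[(array([0.534, 0.129, 0.111]), 0.9), (array([0.528, 0.089, 0.112]), 0.18)]
q 13.0 2074 2447.1018
```

View pics/w1.png

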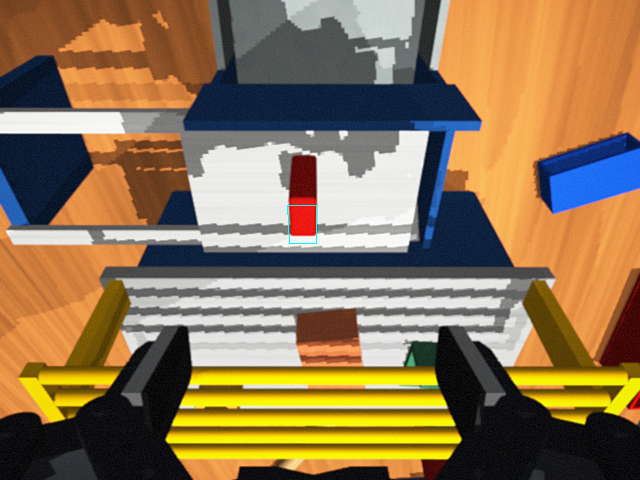

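The red tab's top is at (303,218) and the gate about 13 mm open. The offcut (330,335) and bracket (420,355) are visible under the guard. Now I descend on the tab.

```bash
python3 - <<'E'
from h import *
goto([69,13,175],-20,.1547);goto([69,13,143],-20,.1547); goto([69,75,143],-20,.1547); goto([69,150,143],-20,.1547)
E
```

```text
[69, 13, 175] T [0.542 0.19  0.32 ] shift [-1.8   6.17 -0.47] turn [-0.07  0.39 -0.02]
[69, 13, 143] T [0.542 0.19  0.288] shift [-2.9   9.18 -0.46] turn [-0.07  0.39 -0.02]
[69, 75, 143] T [0.481 0.199 0.288] shift [-2.94  9.17 -6.66] turn [-0.07  0.39 -0.02]
[69, 150, 143] T [0.407 0.21  0.288] shift [ -2.99   9.16 -14.16] turn [-0.07  0.39 -0.02]
```

Emit:
{"api": "apply_moves", "payload": {
  "moves": [
    {"tx": -0.8,"ty": 2.5,"tz": -0.3,"ax": 0,"ay": 0,"az": 0},
    {"tx": -1.6,"ty": 5,"tz": -0.5,"ax": 0,"ay": 0,"az": 0},
    {"tx": -2.3,"ty": 7.2,"tz": -0.5,"ax": 0,"ay": 0,"az": 0},
    {"tx": -2.7,"ty": 8.4,"tz": -0.5,"ax": 0,"ay": 0,"az": 0},
    {"tx": -2.9,"ty": 9.2,"tz": -0.5,"ax": 0,"ay": 0,"az": 0},
    {"tx": -2.9,"ty": 9.2,"tz": -0.5,"ax": 0,"ay": 0,"az": 0}
  ],
  "hand": 1
}}

```text
time: 2.63
ee_pos: [0.5417, 0.19, 0.2871]
tcp_rot: [-1.573, -0.35, -1.707]
force: [0.5, -0.4, -0.0]
finger_gap: 0.998
```

Emit:
{"api": "apply_moves", "payload": {
  "moves": [
    {"tx": 0,"ty": 0,"tz": 0,"ax": 0,"ay": 0,"az": 0},
    {"tx": 0,"ty": 0,"tz": 0,"ax": 0,"ay": 0,"az": 0},
    {"tx": 0,"ty": 0,"tz": 0,"ax": 0,"ay": 0,"az": 0},
    {"tx": 0,"ty": 0,"tz": 0,"ax": 0,"ay": 0,"az": 0},
    {"tx": 0,"ty": 0,"tz": 0,"ax": 0,"ay": 0,"az": 0},
    {"tx": 0,"ty": 0,"tz": 0,"ax": 0,"ay": 0,"az": 0},
    {"tx": 0,"ty": 0,"tz": 0,"ax": 0,"ay": 0,"az": 0},
    {"tx": 0,"ty": 0,"tz": 0,"ax": 0,"ay": 0,"az": 0}
  ],
  "hand": -1,
  "squeeze": 30
}}

```text
time: 3.3
ee_pos: [0.5425, 0.1894, 0.2887]
tcp_rot: [-1.571, -0.349, -1.709]
force: [-0.9, 1.3, 5.5]
finger_gap: 0.161
```

```bash
python3 - <<'E'
from h import *
where(.1547); goto([69,75,143],-20,.1547); goto([69,135,143],-20,.1547)
E
```

```text
t 3.3 pt stand mm [ 68.2  12.4 143.3] tilt -20.0 F [-0.9  1.3  5.5] gap 0.16 j [-0.89  0.37  0.47  1.74  0.13  1.26 -0.62]
[69, 75, 143] T [0.481 0.199 0.288] shift [-0.12 -0.01 -6.23] turn [-0.1   0.27 -0.01]
[69, 135, 143] T [0.422 0.208 0.288] shift [ -0.15  -0.02 -12.23] turn [-0.1   0.27 -0.01]
```

Emit:
{"api": "apply_moves", "payload": {
  "moves": [
    {"tx": 0,"ty": 0,"tz": -0.5,"ax": 0,"ay": 0,"az": 0},
    {"tx": 0,"ty": 0,"tz": -1.7,"ax": 0,"ay": 0,"az": 0},
    {"tx": 0,"ty": 0,"tz": -3.2,"ax": 0,"ay": 0,"az": 0},
    {"tx": 0,"ty": 0,"tz": -5,"ax": 0,"ay": 0,"az": 0},
    {"tx": 0,"ty": 0,"tz": -7,"ax": 0,"ay": 0,"az": 0},
    {"tx": 0,"ty": 0,"tz": -9,"ax": 0,"ay": 0,"az": 0},
    {"tx": 0,"ty": 0,"tz": -10.5,"ax": 0,"ay": 0,"az": 0},
    {"tx": 0,"ty": 0,"tz": -11.2,"ax": 0,"ay": 0,"az": 0}
  ]
}}

```text
time: 3.97
ee_pos: [0.4297, 0.2055, 0.2887]
tcp_rot: [-1.571, -0.348, -1.707]
force: [2.5, 3.1, 3.5]
finger_gap: 0.159
```

```bash
python3 - <<'E'
from h import *
where(.1547)
E
```

```text
t 3.97 pt stand mm [ 68.1 126.4 143.3] tilt -19.9 F [2.5 3.1 3.5] gap 0.16 j [-1.03  0.17  0.43  1.96  0.19  1.26 -0.81]
```

Emit:
{"api": "apply_moves", "payload": {
  "moves": [
    {"tx": 0,"ty": 0,"tz": -0.2,"ax": 0,"ay": 0,"az": 0},
    {"tx": 0,"ty": 0,"tz": -0.4,"ax": 0,"ay": 0,"az": 0},
    {"tx": 0,"ty": 0,"tz": -0.6,"ax": 0,"ay": 0,"az": 0}
  ]
}}

```text
time: 4.22
ee_pos: [0.4273, 0.2057, 0.2888]
tcp_rot: [-1.565, -0.347, -1.71]
force: [22.7, 0.6, -9.6]
finger_gap: 0.161
```

```bash
python3 - <<'E'
from h import *
where(.1547)
E
```

```text
t 4.22 pt stand mm [ 68.1 128.  143.3] tilt -19.9 F [22.7  0.6 -9.6] gap 0.16 j [-1.03  0.17  0.43  1.97  0.2   1.26 -0.82]
```

The force rises at 128 mm, so the gate is against its open stop. I ease off, release and lift away. Retreat is back along the finger axis, so −ty.

Emit:
{"api": "apply_moves", "payload": {
  "moves": [
    {"tx": 0,"ty": 0,"tz": 0.4,"ax": 0,"ay": 0,"az": 0},
    {"tx": 0,"ty": 0,"tz": 0.4,"ax": 0,"ay": 0,"az": 0}
  ]
}}

```text
time: 4.38
ee_pos: [0.4302, 0.2054, 0.2886]
tcp_rot: [-1.57, -0.348, -1.709]
force: [2.7, 4.0, 5.8]
finger_gap: 0.157
```

Emit:
{"api": "apply_moves", "payload": {
  "moves": [
    {"tx": 0,"ty": 0,"tz": 0,"ax": 0,"ay": 0,"az": 0},
    {"tx": 0,"ty": 0,"tz": 0,"ax": 0,"ay": 0,"az": 0},
    {"tx": 0,"ty": 0,"tz": 0,"ax": 0,"ay": 0,"az": 0},
    {"tx": 0,"ty": 0,"tz": 0,"ax": 0,"ay": 0,"az": 0},
    {"tx": 0,"ty": -2,"tz": 0,"ax": 0,"ay": 0,"az": 0},
    {"tx": 0,"ty": -5,"tz": 0,"ax": 0,"ay": 0,"az": 0},
    {"tx": 0,"ty": -9,"tz": 0,"ax": 0,"ay": 0,"az": 0},
    {"tx": 0,"ty": -13,"tz": 0,"ax": 0,"ay": 0,"az": 0}
  ],
  "hand": 0.3
}}

```text
time: 5.05
ee_pos: [0.4352, 0.249, 0.4113]
tcp_rot: [-1.573, -0.351, -1.709]
force: [0.2, 0.5, 0.2]
finger_gap: 0.655
```

```bash
python3 - <<'E'
from h import *
where(.173); p=np.load("off.npy")
optics.get_image("scene"); im=optics.get_image("wrist"); cv2.imwrite("pics/w2.png",im)
print([(np.round(d["at"],3),round(d["p"],2)) for d in spotter.find_in("gate_tab","wrist")])
goto([-60,60,320],20,.173); goto([-150,-8,320],45,.173); goto([-150,-8,160],45,.173); goto([-150,-9,141.5],45,.173)
E
```

```text
t 5.05 pt stand mm [105.2 127.4 248.9] tilt -20.1 F [0.2 0.5 0.2] gap 0.66 j [-1.08  0.12  0.42  1.75  0.19  1.54 -0.83]
[(array([0.423, 0.153, 0.106]), 0.71)]
[-60, 60, 320] T [ 0.461 -0.042  0.483] shift [29.24  3.13  6.5 ] turn [-0.11  0.38 39.82]
[-150, -8, 320] T [ 0.507 -0.203  0.442] shift [42.32 12.13 13.19] turn [-3.000e-02  4.100e-01  6.482e+01]
[-150, -8, 160] T [ 0.507 -0.203  0.282] shift [36.9  27.19 13.16] turn [-3.000e-02  4.100e-01  6.482e+01]
[-150, -9, 141.5] T [ 0.508 -0.203  0.264] shift [36.27 28.93 13.26] turn [-3.000e-02  4.100e-01  6.482e+01]
```

View pics/w2.png

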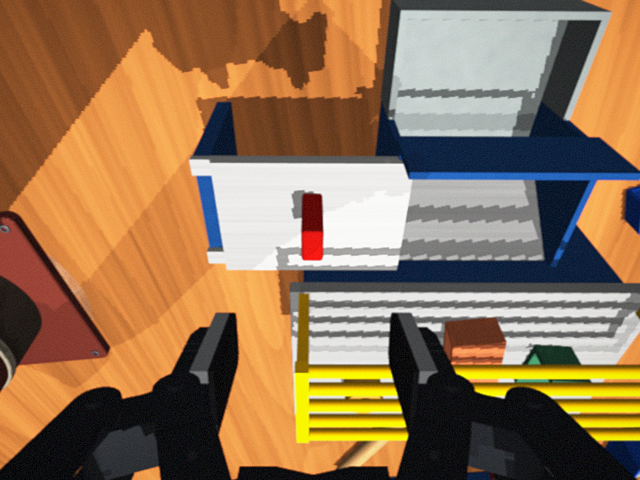

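The gate is fully open (tab at (313,225)) and the chute mouth is clear. Now I go over the guard to behind the offcut.

Emit:
{"api": "apply_moves", "payload": {
  "moves": [
    {"tx": 2.5,"ty": -1.5,"tz": 0.5,"ax": 0,"ay": 0,"az": 3},
    {"tx": 6,"ty": -2.5,"tz": 1.3,"ax": 0,"ay": 0,"az": 8},
    {"tx": 9.6,"ty": -2.6,"tz": 2.1,"ax": 0,"ay": 0,"az": 13},
    {"tx": 13.3,"ty": -2,"tz": 3,"ax": 0,"ay": 0,"az": 18},
    {"tx": 17,"ty": -1,"tz": 3.8,"ax": 0,"ay": 0,"az": 23},
    {"tx": 20.6,"ty": 0,"tz": 4.6,"ax": 0,"ay": 0,"az": 28},
    {"tx": 24.2,"ty": 1,"tz": 5.4,"ax": 0,"ay": 0,"az": 33},
    {"tx": 27.8,"ty": 2.3,"tz": 6.2,"ax": 0,"ay": 0.2,"az": 38}
  ],
  "hand": -0.85
}}

```text
time: 5.87
ee_pos: [0.4594, -0.0283, 0.4835]
tcp_rot: [-1.57, 0.319, -1.713]
force: [1.9, 0.1, -0.6]
finger_gap: 0.074
```

```bash
python3 - <<'E'
from h import *
where(.173); goto([-150,-8,300],45,.173); goto([-150,-8,190],45,.173)
E
```

```text
t 5.87 pt stand mm [-52.   63.8 319.3] tilt 18.3 F [ 1.9  0.1 -0.6] gap 0.07 j [-0.84 -0.21  0.82  1.83 -0.17  1.4  -0.14]
[-150, -8, 300] T [ 0.507 -0.203  0.422] shift [17.7   0.6   7.17] turn [ 0.    0.06 26.72]
[-150, -8, 190] T [ 0.507 -0.203  0.312] shift [21.15 11.05  7.16] turn [ 0.    0.06 26.72]
```

Emit:
{"api": "apply_moves", "payload": {
  "moves": [
    {"tx": 3.3,"ty": 0,"tz": 1.3,"ax": 0,"ay": 0,"az": 5},
    {"tx": 6.6,"ty": 0,"tz": 2.6,"ax": 0,"ay": 0,"az": 10},
    {"tx": 10,"ty": 0.2,"tz": 4,"ax": 0,"ay": 0,"az": 15},
    {"tx": 13.4,"ty": 0.4,"tz": 5.4,"ax": 0,"ay": 0,"az": 20},
    {"tx": 16.6,"ty": 0.5,"tz": 6.7,"ax": 0,"ay": 0,"az": 25},
    {"tx": 17.7,"ty": 0.6,"tz": 7.2,"ax": 0,"ay": 0,"az": 26.7},
    {"tx": 18.3,"ty": 2.5,"tz": 7.2,"ax": 0,"ay": 0,"az": 26.7},
    {"tx": 18.6,"ty": 3.5,"tz": 7.2,"ax": 0,"ay": 0,"az": 26.7}
  ]
}}

```text
time: 6.53
ee_pos: [0.5063, -0.2056, 0.3878]
tcp_rot: [-1.581, 0.779, -1.729]
force: [-1.3, 0.2, -1.4]
finger_gap: 0.072
```

```bash
python3 - <<'E'
from h import *
where(.173); goto([-150,-9,190],45,.173);goto([-150,-9,147],45,.173)
E
```

```text
t 6.53 pt stand mm [-153.6   -8.   264.6] tilt 44.6 F [-1.3  0.2 -1.4] gap 0.07 j [-0.33  0.45  1.11  1.74 -0.98  1.78  0.78]
[-150, -9, 190] T [ 0.508 -0.203  0.312] shift [5.1  5.57 0.16] turn [-0.05 -0.62  0.38]
[-150, -9, 147] T [ 0.508 -0.203  0.269] shift [8.12 8.63 0.19] turn [-0.05 -0.62  0.38]
```

Emit:
{"api": "apply_moves", "payload": {
  "moves": [
    {"tx": 2,"ty": 2.2,"tz": 0.1,"ax": 0,"ay": -0.2,"az": 0},
    {"tx": 4.5,"ty": 5,"tz": 0.2,"ax": 0,"ay": -0.6,"az": 0.4},
    {"tx": 6.3,"ty": 6.8,"tz": 0.2,"ax": 0,"ay": -0.6,"az": 0.4},
    {"tx": 7.4,"ty": 7.9,"tz": 0.2,"ax": 0,"ay": -0.6,"az": 0.4},
    {"tx": 8.1,"ty": 8.6,"tz": 0.2,"ax": 0,"ay": -0.6,"az": 0.4},
    {"tx": 8.1,"ty": 8.6,"tz": 0.2,"ax": 0,"ay": -0.6,"az": 0.4}
  ]
}}

```text
time: 7.03
ee_pos: [0.5097, -0.1975, 0.2736]
tcp_rot: [-1.565, 0.787, -1.701]
force: [0.0, 0.3, 0.6]
finger_gap: 0.072
```

```bash
python3 - <<'E'
from h import *
where(.173); goto([-150,-9,142],45,.173);goto([-110,-9,142],45,.173);goto([-26,-9,142],45,.173)
optics.get_image("side"); im=optics.get_image("side")[130:300,190:400]; cv2.imwrite("pics/s2.png",cv2.resize(im,None,fx=3,fy=3,interpolation=cv2.INTER_CUBIC))
E
```

```text
t 7.03 pt stand mm [-144.1   -9.5  151.4] tilt 45.1 F [0.  0.3 0.6] gap 0.07 j [-0.26  0.59  1.02  1.84 -1.07  1.67  0.97]
[-150, -9, 142] T [ 0.508 -0.203  0.264] shift [ 1.06  0.25 -0.12] turn [ 0.2   0.52 -0.08]
[-110, -9, 142] T [ 0.514 -0.163  0.264] shift [-1.76  3.08 -0.08] turn [ 0.2   0.52 -0.08]
[-26, -9, 142] T [ 0.526 -0.08   0.264] shift [-7.69  9.03 -0.01] turn [ 0.2   0.52 -0.08]
```

View pics/s2.png

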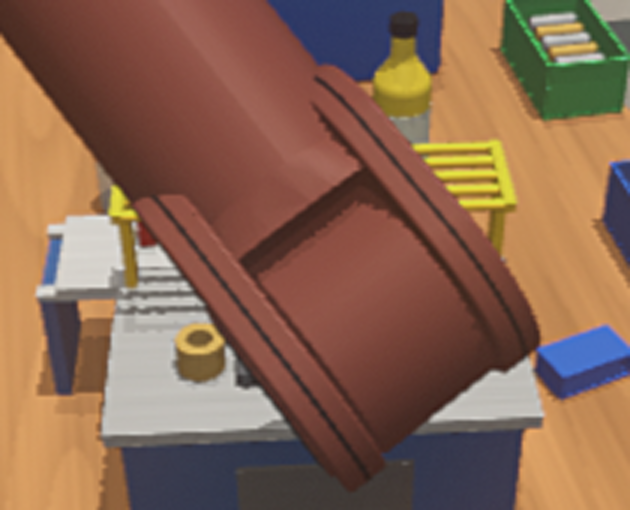

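The arm hides the tool in the side view, with the bush untouched at (200,350). I check clearance over the guard from the scene camera.

```bash
python3 - <<'E'
from h import *
im=optics.get_image("scene")[90:300,230:490]; cv2.imwrite("pics/s3.png",cv2.resize(im,None,fx=2.8,fy=2.8,interpolation=cv2.INTER_CUBIC))
im=optics.get_image("wrist"); cv2.imwrite("pics/w3.png",im)
E
```

```text
(no output)
```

View pics/s3.png

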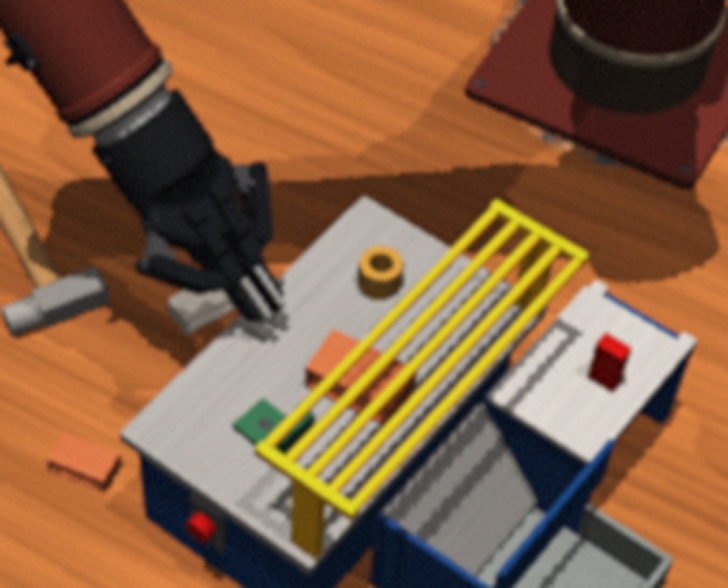

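View pics/w3.png

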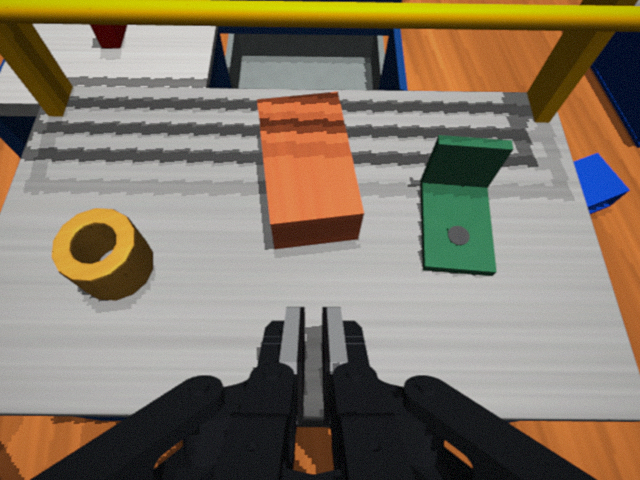

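The arm is clear of the guard. The fingers at (315,370) are lined up on the offcut's rear face at (318,232). The bush is at (103,255) and the bracket at (458,210), both clear. I lower and approach.

Emit:
{"api": "apply_moves", "payload": {
  "moves": [
    {"tx": 0.2,"ty": 0.8,"tz": -0.1,"ax": 0,"ay": 0.3,"az": 0},
    {"tx": -0.4,"ty": 1.7,"tz": -0.1,"ax": 0,"ay": 0.5,"az": 0},
    {"tx": -1.0,"ty": 2.4,"tz": -0.1,"ax": 0,"ay": 0.5,"az": 0},
    {"tx": -1.3,"ty": 2.7,"tz": -0.1,"ax": 0,"ay": 0.5,"az": 0},
    {"tx": -1.3,"ty": 2.7,"tz": -0.1,"ax": 0,"ay": 0.5,"az": 0}
  ]
}}

```text
time: 7.65
ee_pos: [0.5134, -0.1679, 0.2653]
tcp_rot: [-1.57, 0.788, -1.708]
force: [0.5, -0.2, -0.0]
finger_gap: 0.074
```

```bash
python3 - <<'E'
from h import *
where(.173); goto([-60,-9,142],45,.173);goto([-27,-9,142],45,.173)
E
```

```text
t 7.65 pt stand mm [-114.1   -8.9  143.2] tilt 45.1 F [ 0.5 -0.2 -0. ] gap 0.07 j [-0.32  0.58  1.01  1.88 -1.09  1.63  0.95]
[-60, -9, 142] T [ 0.521 -0.114  0.264] shift [-3.77  3.92 -0.02] turn [ 0.2   0.25 -0.14]
[-27, -9, 142] T [ 0.525 -0.081  0.264] shift [-6.1   6.26 -0.  ] turn [ 0.2   0.25 -0.14]
```

Emit:
{"api": "apply_moves", "payload": {
  "moves": [
    {"tx": -0.4,"ty": 0.4,"tz": 0,"ax": 0,"ay": 0,"az": 0},
    {"tx": -0.8,"ty": 0.8,"tz": 0,"ax": 0,"ay": 0,"az": 0},
    {"tx": -1.3,"ty": 1.35,"tz": 0,"ax": 0,"ay": 0,"az": 0},
    {"tx": -1.8,"ty": 1.85,"tz": 0,"ax": 0,"ay": 0,"az": 0},
    {"tx": -2.3,"ty": 2.4,"tz": 0,"ax": 0,"ay": 0,"az": 0},
    {"tx": -2.8,"ty": 2.9,"tz": 0,"ax": 0,"ay": 0,"az": 0},
    {"tx": -3.3,"ty": 3.4,"tz": 0,"ax": 0,"ay": 0,"az": 0},
    {"tx": -3.8,"ty": 3.9,"tz": 0,"ax": 0,"ay": 0,"az": 0}
  ]
}}

```text
time: 8.32
ee_pos: [0.5207, -0.1151, 0.2645]
tcp_rot: [-1.57, 0.787, -1.71]
force: [0.2, -1.7, -0.5]
finger_gap: 0.073
```

```bash
python3 - <<'E'
from h import *
where(.173); goto([-40,-9,142],45,.173);goto([-27,-9,142],45,.173)
im=optics.get_image("wrist"); cv2.imwrite("pics/w4.png",im)
E
```

```text
t 8.32 pt stand mm [-60.9  -8.9 142.4] tilt 45.1 F [ 0.2 -1.7 -0.5] gap 0.07 j [-0.43  0.53  1.02  1.93 -1.12  1.56  0.88]
[-40, -9, 142] T [ 0.524 -0.094  0.264] shift [-1.47  1.51 -0.02] turn [ 0.1   0.15 -0.08]
[-27, -9, 142] T [ 0.525 -0.081  0.264] shift [-2.39  2.43 -0.01] turn [ 0.1   0.15 -0.08]
```

View pics/w4.png

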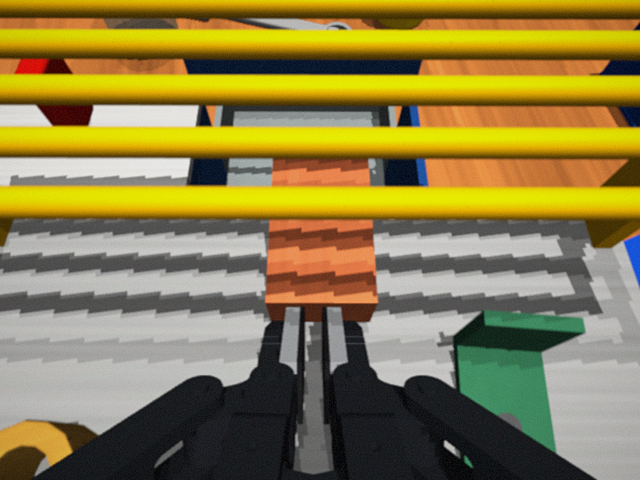

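The offcut is square on the fingers at (320,300), the bracket and bush are undisturbed, and the gap under the bars is clear. I keep pushing.

Emit:
{"api": "apply_moves", "payload": {
  "moves": [
    {"tx": -0.35,"ty": 0.35,"tz": 0,"ax": 0,"ay": 0,"az": 0},
    {"tx": -0.7,"ty": 0.7,"tz": 0,"ax": 0,"ay": 0,"az": 0},
    {"tx": -1.1,"ty": 1.1,"tz": 0,"ax": 0,"ay": 0,"az": 0},
    {"tx": -1.5,"ty": 1.5,"tz": 0,"ax": 0,"ay": 0,"az": 0},
    {"tx": -1.9,"ty": 1.9,"tz": 0,"ax": 0,"ay": 0,"az": 0},
    {"tx": -1.9,"ty": 1.9,"tz": 0,"ax": 0,"ay": 0,"az": 0},
    {"tx": -1.9,"ty": 1.9,"tz": 0,"ax": 0,"ay": 0,"az": 0},
    {"tx": -1.9,"ty": 1.9,"tz": 0,"ax": 0,"ay": 0,"az": 0}
  ]
}}

```text
time: 9.03
ee_pos: [0.5243, -0.0891, 0.2646]
tcp_rot: [-1.57, 0.787, -1.71]
force: [-0.5, 0.3, -0.5]
finger_gap: 0.074
```

```bash
python3 - <<'E'
from h import *
where(.173); goto([-26,-9,142],45,.173); 
im=optics.get_image("wrist"); cv2.imwrite("pics/w5.png",im)
h=cv2.cvtColor(im,cv2.COLOR_BGR2HSV); s=np.load("stand.npy"); K,W=cam("wrist")
m=(cv2.inRange(h,(3,110,60),(16,255,255))>0); L=draw([S2W(box(-50,5,-30,15,130,130.1),s)],K,W)>0; print("copper on ledge px",(m&L).sum(),L.sum())
for c in("wrist","scene"):
  if c=="scene": optics.get_image(c)
  for d in spotter.find_in("offcut",c): 
    q=np.array(d["at"][:2])-s[:2]; a,b=np.cos(s[2]),np.sin(s[2]); print(c,np.round([1e3*(a*q[0]+b*q[1]),1e3*(-b*q[0]+a*q[1]),1e3*d["at"][2]]),round(d["p"],2))
E
```

```text
t 9.03 pt stand mm [-34.7  -8.8 142.4] tilt 45.1 F [-0.5  0.3 -0.5] gap 0.07 j [-0.48  0.52  1.02  1.95 -1.13  1.53  0.85]
[-26, -9, 142] T [ 0.526 -0.08   0.264] shift [-0.61  0.65 -0.01] turn [ 0.11  0.15 -0.09]
copper on ledge px 137 14848
wrist [ 46. -13.  97.] 0.67
wrist [-19.  -2. 209.] 0.39
scene [-234. -137.   20.] 0.85
scene [  11. -227.   29.] 0.8
scene [-262.   44.   14.] 0.66
scene [126. -19.  36.] 0.6
```

The detector now places a copper piece in the pan (x 126, z 36). I back out from under the guard the way I came, then check.

Emit:
{"api": "apply_moves", "payload": {
  "moves": [
    {"tx": 1,"ty": -1,"tz": 0,"ax": 0,"ay": 0,"az": 0},
    {"tx": 2.5,"ty": -2.5,"tz": 0,"ax": 0,"ay": 0,"az": 0},
    {"tx": 4.5,"ty": -4.5,"tz": 0,"ax": 0,"ay": 0,"az": 0},
    {"tx": 6.5,"ty": -6.5,"tz": 0,"ax": 0,"ay": 0,"az": 0},
    {"tx": 7.5,"ty": -8.2,"tz": 0,"ax": 0,"ay": 0,"az": 0},
    {"tx": 6,"ty": -11,"tz": 0,"ax": 0,"ay": 0,"az": 0},
    {"tx": 3.5,"ty": -14,"tz": 0,"ax": 0,"ay": 0,"az": 0},
    {"tx": 1,"ty": -17,"tz": 0,"ax": 0,"ay": 0,"az": 0}
  ]
}}

```text
time: 9.9
ee_pos: [0.5059, -0.2165, 0.3782]
tcp_rot: [-1.573, 0.786, -1.715]
force: [1.4, -0.0, 0.4]
finger_gap: 0.076
```

```bash
python3 - <<'E'
from h import *
where(.173); goto([-60,60,320],20,.173); goto([105,127,250],-20,.173)
im=optics.get_image("scene")[120:350,240:490]; a=cv2.resize(im,None,fx=2.3,fy=2.3,interpolation=cv2.INTER_CUBIC)
cv2.imwrite("pics/s4.png",a)
E
```

```text
t 9.9 pt stand mm [-163.4   -8.7  256. ] tilt 45.0 F [ 1.4 -0.   0.4] gap 0.08 j [-0.29  0.48  1.1   1.74 -0.99  1.79  0.82]
[-60, 60, 320] T [ 0.461 -0.042  0.483] shift [-19.16   4.44  -6.91] turn [ 1.200e-01 -2.000e-02 -2.505e+01]
[105, 127, 250] T [0.436 0.248 0.413] shift [-34.22  29.45 -13.57] turn [ 1.200e-01  2.000e-02 -6.505e+01]
```

View pics/s4.png

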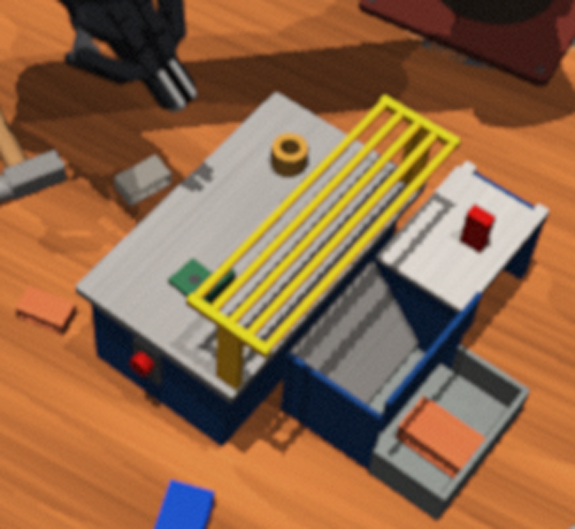

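The offcut lies in the scrap pan (440,435), the chute is clear, and the bush and bracket have not moved. Now back over the guard to the tab.

Emit:
{"api": "apply_moves", "payload": {
  "moves": [
    {"tx": -2.8,"ty": -1.5,"tz": -0.5,"ax": 0,"ay": 0,"az": -2},
    {"tx": -5.6,"ty": -1.5,"tz": -1.5,"ax": 0,"ay": 0,"az": -5},
    {"tx": -8.5,"ty": -0.8,"tz": -2.8,"ax": 0,"ay": 0,"az": -9},
    {"tx": -11.5,"ty": 0.5,"tz": -4,"ax": 0,"ay": 0,"az": -13.5},
    {"tx": -14.5,"ty": 2,"tz": -5.2,"ax": 0,"ay": 0,"az": -18},
    {"tx": -17.2,"ty": 3.5,"tz": -6.2,"ax": 0,"ay": 0,"az": -22},
    {"tx": -19.2,"ty": 4.4,"tz": -6.9,"ax": 0,"ay": 0,"az": -25},
    {"tx": -19.2,"ty": 4.4,"tz": -6.9,"ax": 0,"ay": 0,"az": -25}
  ],
  "hand": 1
}}

```text
time: 10.62
ee_pos: [0.4607, -0.041, 0.4833]
tcp_rot: [-1.565, 0.348, -1.711]
force: [1.6, 1.1, -0.9]
finger_gap: 0.997
```

```bash
python3 - <<'E'
from h import *
where(.173); goto([105,127,265],-20,.173)
E
```

```text
t 10.62 pt stand mm [-59.6  59.9 320.7] tilt 20.0 F [ 1.6  1.1 -0.9] gap 1.0 j [-0.95 -0.24  0.94  1.83 -0.15  1.4  -0.14]
[105, 127, 265] T [0.436 0.248 0.428] shift [-24.69  14.87  -6.64] turn [ -0.31   0.04 -39.96]
```

Emit:
{"api": "apply_moves", "payload": {
  "moves": [
    {"tx": -2.5,"ty": 1.0,"tz": -0.6,"ax": 0,"ay": 0,"az": -4},
    {"tx": -6,"ty": 3,"tz": -1.5,"ax": 0,"ay": 0,"az": -9.5},
    {"tx": -9.4,"ty": 5,"tz": -2.4,"ax": 0,"ay": 0,"az": -15},
    {"tx": -12.9,"ty": 7,"tz": -3.4,"ax": 0,"ay": 0,"az": -21},
    {"tx": -16.3,"ty": 9.2,"tz": -4.3,"ax": 0,"ay": 0,"az": -26.5},
    {"tx": -19.7,"ty": 11.5,"tz": -5.2,"ax": 0,"ay": 0,"az": -32},
    {"tx": -22.8,"ty": 13.5,"tz": -6.1,"ax": 0,"ay": 0,"az": -37},
    {"tx": -24.7,"ty": 14.9,"tz": -6.6,"ax": -0.3,"ay": 0,"az": -40}
  ]
}}

```text
time: 11.28
ee_pos: [0.4341, 0.2533, 0.4258]
tcp_rot: [-1.577, -0.353, -1.705]
force: [0.6, 0.2, 0.2]
finger_gap: 1.004
```

```bash
python3 - <<'E'
from h import *
where(.1547); goto([68,128,143],-20,.1547)
optics.get_image("wrist"); print([(np.round(d["at"],3),round(d["p"],2)) for d in spotter.find_in("gate_tab","wrist")])
E
```

```text
t 11.28 pt stand mm [115.4 129.5 280.6] tilt -20.2 F [0.6 0.2 0.2] gap 1.0 j [-1.12  0.11  0.46  1.73  0.19  1.57 -0.82]
[68, 128, 143] T [0.428 0.206 0.288] shift [-0.25 14.55  0.15] turn [0.14 0.51 0.22]
[(array([0.422, 0.15 , 0.11 ]), 0.8)]
```

Emit:
{"api": "apply_moves", "payload": {
  "moves": [
    {"tx": 0,"ty": 2.5,"tz": 0,"ax": 0,"ay": 0.2,"az": 0.2},
    {"tx": -0.1,"ty": 5.5,"tz": 0.1,"ax": 0,"ay": 0.5,"az": 0.2},
    {"tx": -0.2,"ty": 8.5,"tz": 0.1,"ax": 0,"ay": 0.5,"az": 0.2},
    {"tx": -0.2,"ty": 11,"tz": 0.1,"ax": 0,"ay": 0.5,"az": 0.2},
    {"tx": -0.2,"ty": 13,"tz": 0.1,"ax": 0,"ay": 0.5,"az": 0.2},
    {"tx": -0.2,"ty": 14.2,"tz": 0.1,"ax": 0,"ay": 0.5,"az": 0.2},
    {"tx": -0.2,"ty": 14.5,"tz": 0.1,"ax": 0,"ay": 0.5,"az": 0.2},
    {"tx": -0.2,"ty": 14.5,"tz": 0.1,"ax": 0,"ay": 0.5,"az": 0.2}
  ]
}}

```text
time: 12.05
ee_pos: [0.4295, 0.2007, 0.29]
tcp_rot: [-1.573, -0.345, -1.72]
force: [0.7, -0.0, 0.4]
finger_gap: 1.0
```

Emit:
{"api": "apply_moves", "payload": {
  "moves": [
    {"tx": 0,"ty": 0,"tz": 0,"ax": 0,"ay": 0,"az": 0},
    {"tx": 0,"ty": 0,"tz": 0,"ax": 0,"ay": 0,"az": 0},
    {"tx": 0,"ty": 0,"tz": 0,"ax": 0,"ay": 0,"az": 0},
    {"tx": 0,"ty": 0,"tz": 0,"ax": 0,"ay": 0,"az": 0},
    {"tx": 0,"ty": 0,"tz": 0,"ax": 0,"ay": 0,"az": 0},
    {"tx": 0,"ty": 0,"tz": 0,"ax": 0,"ay": 0,"az": 0},
    {"tx": 0,"ty": 0,"tz": 0,"ax": 0,"ay": 0,"az": 0},
    {"tx": 0,"ty": 0,"tz": 0,"ax": 0,"ay": 0,"az": 0}
  ],
  "hand": -1
}}

```text
time: 12.72
ee_pos: [0.4295, 0.202, 0.2906]
tcp_rot: [-1.572, -0.344, -1.718]
force: [-1.1, 1.0, 4.6]
finger_gap: 0.156
```

```bash
python3 - <<'E'
from h import *
where(.1547); goto([68,5,143],-20,.1547)
E
```

```text
t 12.72 pt stand mm [ 65.2 126.7 144.9] tilt -19.7 F [-1.1  1.   4.6] gap 0.16 j [-1.07  0.17  0.48  1.97  0.18  1.26 -0.81]
[68, 5, 143] T [0.55  0.188 0.288] shift [-0.46  0.05 12.13] turn [ 0.16 -0.24 -0.3 ]
```

Emit:
{"api": "apply_moves", "payload": {
  "moves": [
    {"tx": 0,"ty": 0,"tz": 0.5,"ax": 0,"ay": 0,"az": 0},
    {"tx": 0,"ty": 0,"tz": 1.8,"ax": 0,"ay": 0,"az": 0},
    {"tx": 0,"ty": 0,"tz": 3.5,"ax": 0,"ay": 0,"az": 0},
    {"tx": 0,"ty": 0,"tz": 5.5,"ax": 0,"ay": 0,"az": 0},
    {"tx": -0.1,"ty": 0,"tz": 7.5,"ax": 0,"ay": 0,"az": 0},
    {"tx": -0.1,"ty": 0,"tz": 9.5,"ax": 0,"ay": 0,"az": 0},
    {"tx": -0.1,"ty": 0,"tz": 11.2,"ax": 0,"ay": 0,"az": 0},
    {"tx": -0.1,"ty": 0,"tz": 12.2,"ax": 0,"ay": 0,"az": 0}
  ]
}}

```text
time: 13.38
ee_pos: [0.5521, 0.1843, 0.2905]
tcp_rot: [-1.571, -0.344, -1.72]
force: [-2.3, 0.9, 12.4]
finger_gap: 0.157
```

Emit:
{"api": "apply_moves", "payload": {
  "moves": [
    {"tx": 0,"ty": 0,"tz": 0.2,"ax": 0,"ay": 0,"az": 0},
    {"tx": 0,"ty": 0,"tz": 0.4,"ax": 0,"ay": 0,"az": 0},
    {"tx": 0,"ty": 0,"tz": 0.6,"ax": 0,"ay": 0,"az": 0}
  ]
}}

```text
time: 13.63
ee_pos: [0.5568, 0.1837, 0.2906]
tcp_rot: [-1.572, -0.344, -1.719]
force: [-1.3, 0.9, 9.6]
finger_gap: 0.16
```

```bash
python3 - <<'E'
from h import *
where(.1547)
E
```

```text
t 13.63 pt stand mm [ 65.3  -1.9 144.9] tilt -19.7 F [-1.3  0.9  9.6] gap 0.16 j [-0.9   0.39  0.53  1.72  0.1   1.26 -0.58]
```

Emit:
{"api": "apply_moves", "payload": {
  "moves": [
    {"tx": 0,"ty": 0,"tz": 0.2,"ax": 0,"ay": 0,"az": 0},
    {"tx": 0,"ty": 0,"tz": 0.35,"ax": 0,"ay": 0,"az": 0},
    {"tx": 0,"ty": 0,"tz": 0.35,"ax": 0,"ay": 0,"az": 0}
  ]
}}

```text
time: 13.88
ee_pos: [0.5582, 0.1837, 0.2904]
tcp_rot: [-1.578, -0.345, -1.718]
force: [-17.5, 2.2, 21.0]
finger_gap: 0.158
```

```bash
python3 - <<'E'
from h import *
where(.1547)
E
```

```text
t 13.88 pt stand mm [ 65.3  -2.4 144.9] tilt -19.8 F [-17.5   2.2  21. ] gap 0.16 j [-0.9   0.4   0.53  1.71  0.1   1.27 -0.58]
```

I hit the shut stop at −2.4 mm. The total travel was 130.4 mm, which matches the 130 mm stroke. I ease slightly, release, and back away.

Emit:
{"api": "apply_moves", "payload": {
  "moves": [
    {"tx": 0,"ty": 0,"tz": -0.15,"ax": 0,"ay": 0,"az": 0},
    {"tx": 0,"ty": 0,"tz": -0.15,"ax": 0,"ay": 0,"az": 0}
  ]
}}

```text
time: 14.05
ee_pos: [0.5576, 0.1837, 0.2905]
tcp_rot: [-1.574, -0.345, -1.718]
force: [-8.9, 0.9, 14.6]
finger_gap: 0.16
```

Emit:
{"api": "apply_moves", "payload": {
  "moves": [
    {"tx": 0,"ty": 0,"tz": 0,"ax": 0,"ay": 0,"az": 0},
    {"tx": 0,"ty": 0,"tz": 0,"ax": 0,"ay": 0,"az": 0},
    {"tx": 0,"ty": 0,"tz": 0,"ax": 0,"ay": 0,"az": 0},
    {"tx": 0,"ty": 0,"tz": 0,"ax": 0,"ay": 0,"az": 0},
    {"tx": 0,"ty": -2,"tz": 0,"ax": 0,"ay": 0,"az": 0},
    {"tx": 0,"ty": -5,"tz": 0,"ax": 0,"ay": 0,"az": 0},
    {"tx": 0,"ty": -9,"tz": 0,"ax": 0,"ay": 0,"az": 0},
    {"tx": 0,"ty": -12,"tz": 0,"ax": 0,"ay": 0,"az": 0}
  ],
  "hand": 0.5
}}

```text
time: 14.72
ee_pos: [0.5644, 0.2241, 0.4048]
tcp_rot: [-1.572, -0.344, -1.719]
force: [0.6, 1.2, 0.3]
finger_gap: 0.749
```

```bash
python3 - <<'E'
from h import *
where(.1547); im=optics.get_image("wrist"); b=optics.get_image("scene")
cv2.imwrite("pics/end.png",np.hstack([cv2.resize(im,(400,300)),cv2.resize(b[120:345,200:500],(400,300))]))
K,W=cam("wrist"); s=np.load("stand.npy"); h=cv2.cvtColor(im,cv2.COLOR_BGR2HSV); m=(cv2.inRange(h,(0,130,60),(5,255,255))|cv2.inRange(h,(174,130,60),(180,255,255)))
m=m*(draw([S2W(box(40,90,-40,45,108,158),s)],K,W)>0)
print("q",min(np.arange(-10,30,.5),key=lambda q:((draw([S2W(box(57,81,q-7,q+7,110,155),s)],K,W)-m/255.)**2).sum()))
E
```

```text
t 14.72 pt stand mm [106.4  -3.6 259.2] tilt -19.7 F [0.6 1.2 0.3] gap 0.75 j [-0.94  0.35  0.53  1.52  0.11  1.5  -0.59]
q -4.5
```

View pics/end.png

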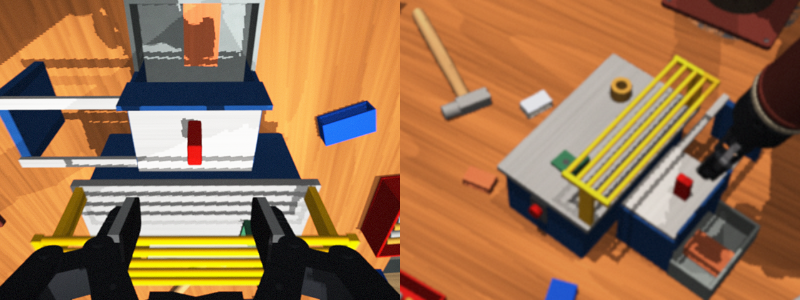

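The gate is shut across the whole mouth. The offcut is in the pan (200,40 left; 712,250 right), the bush and bracket are in place, and the robot is clear, so I hand in.

```bash
python3 -c "
from cell import ctrl
print(ctrl.finish_job(), ctrl.observe()['time'])"
```

```text
the job is handed in; nothing more can be done
the job is handed in; nothing more can be done
```

The job is done and handed in at about 15 s of robot time. I opened the gate by its red tab until it hit the stop. Then I pushed the offcut under the guard with the fingers tilted 45° until it dropped down the chute, and slid the gate back to its shut stop.

**Last checks:**
- **Gate:** it travelled 130.4 mm from stop to stop, against a stroke of 130 mm, and it covers the mouth in the final picture. My image fit of the tab put it at −4.5 mm rather than 0. The arm read −2.4 mm at the stop, so I take this as a calibration offset of a few mm. At the two stops I read 23 N or less along the slide, well under the 120 N limit.
- **Offcut:** it lies in the scrap pan, and nothing is left on the ledge where it was.
- **Guard, bracket and bush:** I saw no contact force while the fingers were under the guard. The bracket and bush look unmoved in the pictures; I did not measure their positions again.
- **Arm:** it was clear of everything when I handed in.

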